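# Latch the specimen sledge in its loading position

### The arm

A 6-joint arm with a two-finger parallel gripper is mounted at the origin on the work surface. World frame = base frame: x ahead of the robot, y to its left, z up, the work surface at z = 0. Lengths are in m, angles in rad, forces in N, time in s.
With the tool pointing down it reaches from about 0.35 to 0.85 m from the base axis. Payload 8.1 kg.
Tool frame: the origin (TCP) lies at the centre of the arm's flange, where the gripper is bolted on; the fingertips stand 186 mm ahead of it and the grasp point (between the pads) lies 167 mm ahead of it; z points along the fingers, y is the line along which they close (so a half turn about z gives the same grasp; the last joint's range is limited). The gripper opens to 93 mm and grips with 3 to 60 N. Pads are 15 mm wide; open, the fingers measure 128 mm over their backs; the gripper's body (75 mm by 188 mm) begins 65 mm behind the grasp point.
Start: joints at [-1.33, 0.13, 1.488, -0, 1.523, -0.085], TCP at [0.192, -0.568, 0.405] pointing down, gripper open.
Joint ranges: [-2.96, 2.96], [-0.89, 2.26], [0.02, 2.5], [-1.34, 4.48], [0, 2.73], [-2.66, 2.66]. Speed limits (rad/s): [2.39, 2.39, 2.79, 3.14, 3.14, 3.14].

### API

Orientations are given as a rotation vector (axis times angle).
In Python, from plant import read_state, read_camera, camera_params, robot gives the robot as it stands.
- The arm moves only by the tool carry_out, never from a script. Its argument "targets" is a list of rows, each an object of numbers: "hand": the opening in per cent of the stroke, from 0 (shut) to 100 (fully open); "x", "y", "z": the shift along the tool's x, y, z in m; "ax", "ay", "az": the turn, a rotation vector about the tool's x, y, z in rad. In form: [{"hand": .., "x": .., "y": .., "z": .., "ax": .., "ay": .., "az": ..}, ...]. A call has 1 to 8 rows; each row is the pose to reach, as a shift and turn from the pose commanded when the call began, along the tool's axes at that moment; what a row does not reach only later rows make up. A row lasts 1/8 s, in which the tool goes at most 62.5 mm and 10.7 degrees, less where a joint would pass 70% of its speed; a pose out of reach is approached as far as the arm can. A call with a gripper value outside its range is refused whole. The fingers move at their own pace and stop on an object; "newtons" is the grip in N (left out, the last holds). Time passes only in rows, so rows that repeat a pose let the fingers close. It gives the time, the measured TCP pose, the force, the opening and the grip force at its end, in the units of the state.
- read_state(): the state, without advancing time (a new reading comes with each control period).
- read_camera(name): name is "side" or "top"; returns (picture, depth): 384x512x3 uint8, blue, green, red; 384x512 float32, m along the optical axis (not along the pixel's ray), 0 where there is no reading.
- camera_params(name): a dict with "fx", "fy", "cx", "cy" (pixels), "k1" (the pictures are not rectified: a ray, as slopes to the right and down, at radius r is drawn at 1 + k1 r^2 times it, then the intrinsics apply), "position" and "rotation" of the camera in the world. Camera axes: x right, y up, looking along -z (the intrinsics and any distortion apply to the point x, -y, -z); pixel columns grow to the right and rows downward; lengths in m; the calibration is good to about 2 mm. A picture is of the moment at which its call begins. camera_params takes no time and is no camera call.
- robot.close_job(): hands the job in; it is judged then, once.
The state is a dict: "t": time; "q": joint angles; "dq": joint speeds; "joint_torque": joint torques, N m; "tool_pos": TCP position; "orientation": TCP orientation; "force": force on the tool from outside, world axes, zero at the start; "wrist_torque": the same for the moment, N m; "opening": finger opening in m; "gripper_force": force on a finger pad.
Only numpy, scipy, OpenCV 4.12 (cv2) and the standard library are available. Lean on these libraries where they do the work, as an engineer would, in place of code of your own. Each camera call takes 0.05 s, during which the arm holds its last target. There are 200 camera calls.

### The job

On the specimen loading jig, first push the red tab of the side stop fully in towards the sledge, so that its sprung pin reaches into the sledge's path. Then push the blue sprung sledge away along its track by its upright plate until it has passed the stop pin, without ramming anything, and let it go so that it springs back and stays latched against the pin at mid position. All of it is done by pushing with the fingers, nothing needs gripping; leave the loose things on and around the jig where they are.

Things in the scene. Friction and masses are not known exactly. Their poses are not given: they have to be found in the camera images.
- jig: Fixed loading jig. Aluminium base plate 310 x 170 x 16 mm. The frame's origin is at table height; its x axis points away from the robot along the sledge's track (the jig may be turned up to 0.35 rad), y to the left, z up. The plate spans x -145 to +165 mm and y -55 to +115 mm. A dark spring cylinder lies on the far half of the track (x 62 to 157 mm, up to 45 mm high).
- sledge (a joint): Travel of the sprung sledge along the jig's +x, m: 0 at home (near the robot), 0.085 at its hard end stop. The return spring pushes back with about 4 N at home and 10 N at the end; passing the stop pin adds up to about 4 N. With the stop pushed in, the sledge passes the pin going away, and on the way back is held by it at a travel between about 0.035 and 0.065, depending on where the stop is clamped; otherwise it returns to 0.
- sledge_push (a point): Middle of the top edge of the sledge's upright push plate, on its face towards the robot; axes as the jig's. The sledge is a blue block 90 x 56 x 16 mm, 18 mm above the table; the plate stands at its near end, 50 mm wide (y), 8 mm thick (x), from 34 to 68 mm above the table. Push on this face towards the jig's +x.
- sledge_heel (a point): Heel (square near face) of the steel tooth on the sledge's left side; the tooth stands out 12 mm, and its far side is a ramp. Axes as the jig's.
- stop (a joint): Travel of the side stop, m: 0 to 0.003 at the start (out), 0.016 fully in, moving along the jig's -y towards the sledge. It slides with about 6 N of friction and stays where it is left; hard stops at both ends.
- stop_push (a point): Middle of the top edge of the red tab of the side stop, on its outer face (away from the sledge, jig +y side); axes as the jig's. The tab is 30 mm wide (x), 8 mm thick (y), its top 68 mm above the table and its lower edge 28 mm above the table, on a yellow block 30 x 30 mm between two low dark cheeks (30 mm above the table). The stop is clamped at a different place along the jig's x each time. Push on this face towards the jig's -y.
- stop_pin (a point): Centre of the round tip of the 10 mm thick steel stop pin when the pin is sprung out; moves with the stop; axes as the jig's. The sledge is latched when its heel lies 5 mm (the pin's radius) beyond this point along x.
- pin (a joint): How far the sprung pin is pressed back into the stop, m: 0 sprung out, up to 0.013; about 2 to 4 N. The ramp of the tooth presses it back; it springs out again once the tooth has passed.
- insert_a: Bystander, to be left alone: brass jaw insert, stepped block 22 x 34 x 28 mm tall, standing on the jig's base plate on the left, at the far end. Origin at the centre of its underside.
- insert_b: Bystander, to be left alone: a second brass jaw insert like the first, on the base plate between it and the stop. Origin at the centre of its underside.
- specimen: Bystander, to be left alone: loose orange dumb-bell test specimen, 135 x 22 x 6 mm, lying on the table to the right of the jig. Origin at the centre of its underside.
- tape: Bystander, to be left alone: cardboard-brown roll of tape, 96 mm across, 45 mm high, on the table right of the jig. Origin at the centre of its underside.
- jar: Bystander, to be left alone: white jar with red lid, 60 mm across, 75 mm tall, on the table right of the jig. Origin at the centre of its underside.
- driver: Bystander, to be left alone: screwdriver lying on the table left of the jig. Origin at the centre of its underside (the shaft's underside, mid length).
- mug: Bystander, to be left alone: white mug, 76 mm across, 85 mm tall, on the table left of the jig. Origin at the centre of its underside.

How it is judged:
By the outcome, as a careful person would: the job done as asked, in the order asked, and still so for the second after the job is handed in, with the robot touching nothing.
It also fails if it takes over 40 s, if anything falls off the work surface, if the arm or the gripper's body presses on something with over 40 N, if the wrist force passes 120 N, or if a joint passes its speed limit or range.

## Working session

There is one attempt and no reset: what is moved stays moved. The work goes in short steps, Python scripts to look and compute and a tool call to move; the robot and the scene stay as the last step left them, time stands still between calls to the robot, and variables do not carry over. Pictures are saved under pics/ and viewed, at most 10 in all, crops included, and the job is handed in when it is done.

Besides the shell and the picture viewer there is one more tool, called after "Call:" by a JSON object that holds its "fn" and its "kwargs", one argument or row to a line. carry_out: Moves the arm, as the interface text tells. Its arguments: {"type":"object","properties":{"targets":{"type":"array","items":{"type":"object","properties":{"hand":{"type":"number"},"x":{"type":"number"},"y":{"type":"number"},"z":{"type":"number"},"ax":{"type":"number"},"ay":{"type":"number"},"az":{"type":"number"}}}},"newtons":{"type":"number"}},"required":["targets"]}

```bash
mkdir -p pics; ls
cat > h.py <<'E'
import numpy as np, cv2
from plant import read_state, read_camera, camera_params, robot
def cloud(name):
    p=camera_params(name); im,d=read_camera(name)
    v,u=np.mgrid[:384,:512].astype(np.float64)
    K=np.array([[p['fx'],0,p['cx']],[0,p['fy'],p['cy']],[0,0,1]])
    n=cv2.undistortPoints(np.stack([u.ravel(),v.ravel()],1)[:,None],K,np.array([p['k1'],0,0,0.]))[:,0]
    c=np.stack([n[:,0],-n[:,1],-np.ones(len(n))],1)*d.reshape(-1,1)
    R=np.array(p['rotation'])
    if R.shape!=(3,3): R=cv2.Rodrigues(R)[0]
    W=(c@R.T+np.array(p['position'])).reshape(384,512,3)
    W[d==0]=np.nan
    return im,d,W
E
python3 - <<'E'
from h import *
for n in('top','side'):
    im,d,W=cloud(n); np.savez(n+'0.npz',im=im,d=d,W=W); cv2.imwrite(f'pics/{n}0.png',im); print(camera_params(n))
print(read_state())
E
```

```text
pics
{'fx': 382.5452928476518, 'fy': 382.5452928476518, 'cx': 258.4285764976231, 'cy': 187.64317986062787, 'k1': -0.009042919560158635, 'position': array([0.51101047, 0.04231957, 0.93278876]), 'rotation': array([ 0.1316182 , -0.09859842, -1.58269506])}
{'fx': 471.9323387451503, 'fy': 471.9323387451503, 'cx': 254.9148857496512, 'cy': 192.87709301140708, 'k1': -0.15108682065198556, 'position': array([0.55161754, 0.86753109, 0.73975548]), 'rotation': array([ 0.05190609, -1.3004102 , -2.77356608])}
{'t': 0.1, 'q': array([-1.33037962e+00,  1.31086861e-01,  1.48914227e+00, -8.62811687e-06,
        1.52298430e+00, -8.54061568e-02]), 'dq': array([ 9.47185782e-04, -2.78174227e-03, -4.10341429e-03, -6.93087689e-05,
       -3.74510954e-05, -3.66649111e-05]), 'joint_torque': array([ 8.78354149e-04, -5.61343324e+01, -4.93095016e+01,  7.69993477e-02,
        2.91594921e-02, -5.97064763e-05]), 'tool_pos': array([ 0.19202254, -0.56823691,  0.4038068 ]), 'orientation': array([-3.09840166e+00, -5.09279148e-01,  2.10512285e-04]), 'force': array([-0.48834077,  1.39500119,  0.51138353]), 'wrist_torque': array([-0.0385878 ,  0.00152831, -0.0368536 ]), 'gripper_force': 0.0, 'opening': 0.09309732156439789}
```

View pics/top0.png

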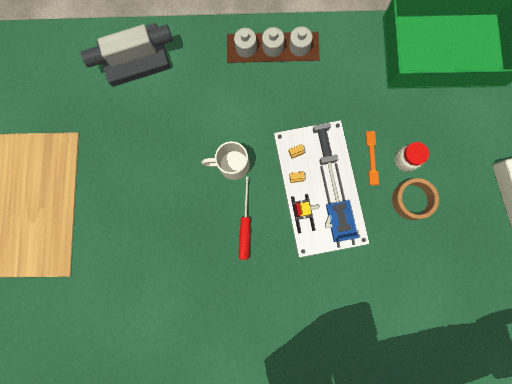

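View pics/side0.png

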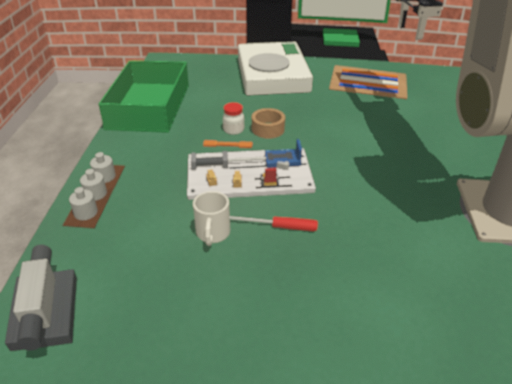

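Top view: jig at about (320,188), its far end up; sledge plate at ~(344,237), red tab at ~(297,209), mug (233,160), driver (245,225), inserts at (297,152) and (297,177). Now measure.

```bash
cat >> h.py <<'E'
def rays(name,uv,z):
    p=camera_params(name); K=np.array([[p['fx'],0,p['cx']],[0,p['fy'],p['cy']],[0,0,1]])
    n=cv2.undistortPoints(np.array(uv,float).reshape(-1,1,2),K,np.array([p['k1'],0,0,0.]))[:,0]
    c=np.stack([n[:,0],-n[:,1],-np.ones(len(n))],1)@cv2.Rodrigues(np.array(p['rotation']))[0].T
    o=np.array(p['position']); return o+c*((z-o[2])/c[:,2])[:,None]
E
python3 - <<'E'
from h import *
im,d,W=[np.load('top0.npz')[k] for k in('im','d','W')]
b,g,r=[im[...,i].astype(int) for i in range(3)]
m=((np.minimum(np.minimum(b,g),r)>170)).astype(np.uint8)
roi=np.zeros_like(m); roi[110:265,268:375]=1
cs,_=cv2.findContours(m*roi,cv2.RETR_EXTERNAL,cv2.CHAIN_APPROX_NONE)
c=cv2.convexHull(np.vstack([x for x in cs if cv2.contourArea(x)>300]))[:,0]
P=rays('top',c,0.016)
rc=cv2.minAreaRect((P[:,:2]*1000).astype(np.float32)); print('rect',rc)
bx=cv2.boxPoints(rc)/1000
ctr=bx.mean(0); e=[bx[1]-bx[0],bx[2]-bx[1]]; L=max(e,key=np.linalg.norm); L=L*np.sign(L[0])
a=np.arctan2(L[1],L[0]); R=np.array([[np.cos(a),-np.sin(a)],[np.sin(a),np.cos(a)]])
O=ctr-R@[.010,.030]; print('yaw',a,'origin',O)
np.savez('jig.npz',R=R,O=O,a=a)
J=lambda P:(P[...,:2]-O)@R
for name in('top','side'):
    D=np.load(name+'0.npz');im=D['im'];W=D['W']
    hsv=cv2.cvtColor(im,cv2.COLOR_BGR2HSV);H,S,V=[hsv[...,i].astype(int) for i in range(3)]
    j=J(W);z=W[...,2]
    inn=(j[...,0]>-.16)&(j[...,0]<.18)&(j[...,1]>-.07)&(j[...,1]<.13)
    print(name,'plate z',np.nanmedian(z[inn&(S<40)&(V>180)]))
    for n,mk in(('red',((H<8)|(H>172))&(S>150)),('blue',(H>100)&(H<125)&(S>120)),('yellow',(H>20)&(H<35)&(S>150)),('brass',(H>9)&(H<22)&(S>90))):
        k=inn&mk&(z>.005); q=np.c_[j[k],z[k]]*1000
        if len(q): print(n,len(q),'pct',np.percentile(q,[2,25,50,75,98],axis=0).round(0).tolist())
        if n in('red','blue'):
            t=q[q[:,2]>58]; print('  top',len(t),t.min(0).round(1) if len(t) else '',t.max(0).round(1)if len(t) else '',t.mean(0).round(1) if len(t) else '')
            v,u=np.where(k&(z>.058)); 
            if len(u): s=rays(name,np.c_[u,v],.068); s=J(s)*1000; print('  rays z68',s.min(0).round(1),s.max(0).round(1))
im=np.load('top0.npz')['im'][110:265,260:380]
cv2.imwrite('pics/topc.png',cv2.resize(im,None,fx=3.8,fy=3.8,interpolation=cv2.INTER_CUBIC))
im=np.load('side0.npz')['im'][125:245,175:330]
cv2.imwrite('pics/sidec.png',cv2.resize(im,None,fx=4.8,fy=4.8,interpolation=cv2.INTER_CUBIC))
E
```

```text
rect ((646.3329467773438, -88.4332275390625), (308.0129089355469, 168.64849853515625), 9.992894172668457)
yaw 0.17440885 origin [ 0.64169047 -0.11971337]
top plate z 0.014426690376009077
red 62 pct [[-50.0, 94.0, 24.0], [-44.0, 97.0, 53.0], [-37.0, 99.0, 65.0], [-30.0, 101.0, 67.0], [-23.0, 101.0, 69.0]]
  top 45 [-50.4  94.3  59. ] [-21.3 101.2  70.1] [-36.  98.  66.]
  rays z68 [-50.6  94.3] [-21.3 102. ]
blue 616 pct [[-123.0, -26.0, 28.0], [-110.0, -17.0, 32.0], [-86.0, 4.0, 33.0], [-61.0, 19.0, 34.0], [-37.0, 27.0, 68.0]]
  top 69 [-123.6  -21.9   58.6] [-116.6   24.    69.9] [-120.1    1.6   66.2]
  rays z68 [-123.6  -21.3] [-116.4   24.8]
yellow 171 pct [[-50.0, 63.0, 29.0], [-41.0, 73.0, 33.0], [-30.0, 79.0, 34.0], [38.0, 85.0, 40.0], [109.0, 96.0, 44.0]]
brass 297 pct [[-49.0, 55.0, 22.0], [37.0, 69.0, 33.0], [49.0, 78.0, 40.0], [101.0, 87.0, 42.0], [113.0, 99.0, 47.0]]
side plate z 0.01773383621515423
red 117 pct [[-45.0, 97.0, 33.0], [-40.0, 100.0, 43.0], [-35.0, 101.0, 50.0], [-29.0, 102.0, 59.0], [-23.0, 104.0, 69.0]]
  top 37 [-44.5  97.3  58.1] [-25.  103.5  69.6] [-34.4 100.6  63.7]
  rays z68 [-44.2  98.6] [-23.6 115.1]
blue 195 pct [[-121.0, -21.0, 26.0], [-114.0, -7.0, 34.0], [-106.0, 18.0, 36.0], [-71.0, 25.0, 38.0], [-39.0, 30.0, 69.0]]
  top 30 [-122.2  -19.8   61.2] [-115.2   22.9   70.3] [-118.4    4.7   67.5]
  rays z68 [-122.1  -19.1] [-113.8   30.6]
brass 274 pct [[-48.0, 64.0, 18.0], [37.0, 84.0, 26.0], [48.0, 90.0, 36.0], [104.0, 98.0, 45.0], [115.0, 101.0, 51.0]]
```

View pics/topc.png

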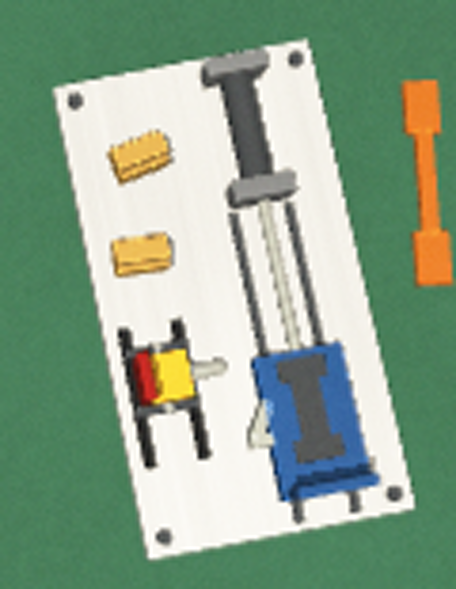

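View pics/sidec.png

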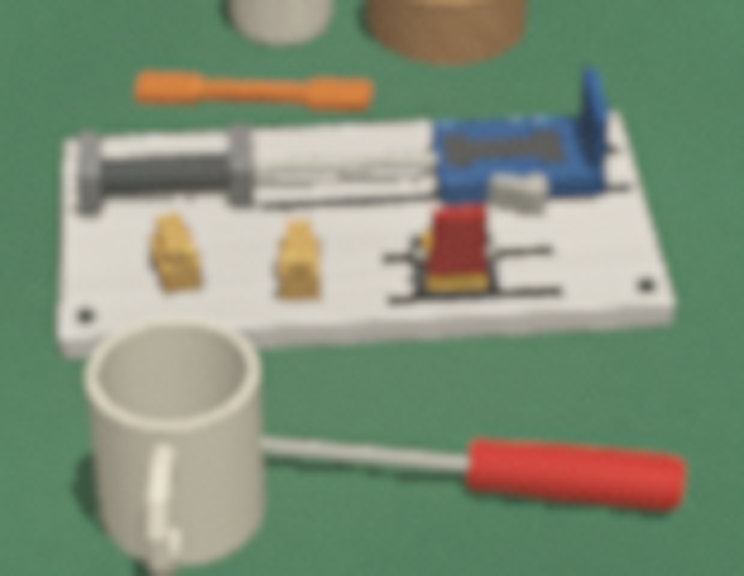

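```bash
cat >> h.py <<'E'
def go(jx,jy,tipz,yaw_off):
    from scipy.spatial.transform import Rotation as Ro
    q=np.load('jig.npz'); s=read_state(); p=s['tool_pos']; T=Ro.from_rotvec(s['orientation'])
    w=np.r_[q['O']+q['R']@[jx,jy],tipz+.186]; y=float(q['a'])+yaw_off
    G=Ro.from_matrix(np.array([[np.cos(y),np.sin(y),0],[np.sin(y),-np.cos(y),0],[0,0,-1]]))
    print('t',s['t'],'world',w.round(4),'shift',T.inv().apply(w-p).round(4),'turn',(T.inv()*G).as_rotvec().round(4))
    print('jig now',((p[:2]-q['O'])@q['R']).round(4),'tipz',round(p[2]-.186,4),'F jig',(s['force'][:2]@q['R']).round(2),s['force'][2].round(2),'q6',s['q'][5].round(2))
E
python3 -c "
from h import *; go(-.036,.145,.14,np.pi/2)"
```

```text
t 0.1 world [0.5811 0.0168 0.326 ] shift [ 0.5559 -0.4296  0.0786] turn [-1.2000e-03 -1.3000e-03 -1.4194e+00]
jig now [-0.5207 -0.3637] tipz 0.2178 F jig [-0.24  1.46] 0.51 q6 -0.09
```

Call:
{"fn": "carry_out", "kwargs": {
  "targets": [
    {"hand": 0,"x": 0.06,"y": -0.04,"z": 0,"az": -0.18},
    {"hand": 0,"x": 0.11,"y": -0.08,"z": 0,"az": -0.36},
    {"hand": 0,"x": 0.16,"y": -0.12,"z": 0,"az": -0.54},
    {"hand": 0,"x": 0.21,"y": -0.16,"z": 0,"az": -0.72},
    {"hand": 0,"x": 0.26,"y": -0.2,"z": 0,"az": -0.9},
    {"hand": 0,"x": 0.31,"y": -0.24,"z": 0,"az": -1.08},
    {"hand": 0,"x": 0.36,"y": -0.28,"z": 0,"az": -1.25},
    {"hand": 0,"x": 0.41,"y": -0.32,"z": 0,"az": -1.42}
  ],
  "newtons": 30
}}

```text
schema error: expected keys hand, x, y, z, ax, ay, az
```

```bash
python3 -c "
from h import *; go(-.036,.145,.14,np.pi/2)"
```

```text
t 0.1 world [0.5811 0.0168 0.326 ] shift [ 0.5559 -0.4296  0.0786] turn [-1.2000e-03 -1.3000e-03 -1.4194e+00]
jig now [-0.5207 -0.3637] tipz 0.2178 F jig [-0.24  1.46] 0.51 q6 -0.09
```

Call:
{"fn": "carry_out", "kwargs": {
  "targets": [
    {"hand": 0,"x": 0.06,"y": -0.04,"z": 0,"ax": 0,"ay": 0,"az": -0.18},
    {"hand": 0,"x": 0.11,"y": -0.08,"z": 0,"ax": 0,"ay": 0,"az": -0.36},
    {"hand": 0,"x": 0.16,"y": -0.12,"z": 0,"ax": 0,"ay": 0,"az": -0.54},
    {"hand": 0,"x": 0.21,"y": -0.16,"z": 0,"ax": 0,"ay": 0,"az": -0.72},
    {"hand": 0,"x": 0.26,"y": -0.2,"z": 0,"ax": 0,"ay": 0,"az": -0.9},
    {"hand": 0,"x": 0.31,"y": -0.24,"z": 0,"ax": 0,"ay": 0,"az": -1.08},
    {"hand": 0,"x": 0.36,"y": -0.28,"z": 0,"ax": 0,"ay": 0,"az": -1.25},
    {"hand": 0,"x": 0.41,"y": -0.32,"z": 0,"ax": 0,"ay": 0,"az": -1.42}
  ],
  "newtons": 30
}}

```text
t: 1.1
tool_pos: [0.4677, -0.1492, 0.4046]
orientation: [2.012, 2.413, -0.0]
force: [1.0, 0.8, -0.7]
opening: 0.0176
gripper_force: 0.0
```

```bash
python3 -c "
from h import *; go(-.036,.145,.12,np.pi/2)"
```

```text
t 1.1 world [0.5811 0.0168 0.306 ] shift [0.143  0.1413 0.0985] turn [-0.      0.      0.0061]
jig now [-0.1765  0.0012] tipz 0.2186 F jig [1.1  0.61] -0.73 q6 -0.59
```

Call:
{"fn": "carry_out", "kwargs": {
  "targets": [
    {"hand": 0,"x": 0.04,"y": 0.04,"z": 0,"ax": 0,"ay": 0,"az": 0},
    {"hand": 0,"x": 0.08,"y": 0.08,"z": 0.02,"ax": 0,"ay": 0,"az": 0},
    {"hand": 0,"x": 0.12,"y": 0.115,"z": 0.05,"ax": 0,"ay": 0,"az": 0},
    {"hand": 0,"x": 0.13,"y": 0.125,"z": 0.08,"ax": 0,"ay": 0,"az": 0},
    {"hand": 0,"x": 0.13,"y": 0.125,"z": 0.08,"ax": 0,"ay": 0,"az": 0},
    {"hand": 0,"x": 0.13,"y": 0.125,"z": 0.08,"ax": 0,"ay": 0,"az": 0}
  ]
}}

```text
t: 1.85
tool_pos: [0.5675, -0.002, 0.3257]
orientation: [2.019, 2.406, -0.0]
force: [0.2, -0.1, -0.2]
opening: 0.0008
gripper_force: 0.0
```

```bash
python3 -c "
from h import *; go(-.036,.130,.048,np.pi/2)"
```

```text
t 1.85 world [0.5837 0.0021 0.234 ] shift [0.0012 0.0166 0.0917] turn [0.0003 0.0004 0.0003]
jig now [-0.0526  0.1288] tipz 0.1397 F jig [ 0.18 -0.14] -0.18 q6 -0.27
```

Call:
{"fn": "carry_out", "kwargs": {
  "targets": [
    {"hand": 0,"x": 0.006,"y": 0.016,"z": 0.02,"ax": 0,"ay": 0,"az": 0},
    {"hand": 0,"x": 0.006,"y": 0.016,"z": 0.05,"ax": 0,"ay": 0,"az": 0},
    {"hand": 0,"x": 0.006,"y": 0.016,"z": 0.08,"ax": 0,"ay": 0,"az": 0},
    {"hand": 0,"x": 0.006,"y": 0.016,"z": 0.091,"ax": 0,"ay": 0,"az": 0},
    {"hand": 0,"x": 0.006,"y": 0.016,"z": 0.091,"ax": 0,"ay": 0,"az": 0},
    {"hand": 0,"x": 0.006,"y": 0.016,"z": 0.091,"ax": 0,"ay": 0,"az": 0}
  ]
}}

```text
t: 2.6
tool_pos: [0.5831, 0.0069, 0.2358]
orientation: [2.018, 2.405, 0.003]
force: [0.2, -0.2, 0.8]
opening: 0.0005
gripper_force: 0.0
```

Run:
```python
from h import *
go(-.036,.110,.048,np.pi/2)
for n,a in(('top',(slice(150,270),slice(230,380))),('side',(slice(90,245),slice(175,345)))):
    im,_=read_camera(n); cv2.imwrite(f'pics/{n}1.png',cv2.resize(im[a],None,fx=3.5,fy=3.5))
a=cv2.imread('pics/top1.png');b=cv2.imread('pics/side1.png')
h=max(a.shape[0],b.shape[0]);f=lambda x:cv2.copyMakeBorder(x,0,h-x.shape[0],0,0,0)
c=np.hstack([f(a),f(b)]);cv2.imwrite('pics/both1.png',cv2.resize(c,None,fx=.7,fy=.7))
```

```text
t 2.6 world [ 0.5871 -0.0176  0.234 ] shift [-0.0249 -0.0003  0.0018] turn [0.0028 0.0007 0.0001]
jig now [-0.0357  0.1349] tipz 0.0498 F jig [ 0.16 -0.19] 0.79 q6 -0.25
```

View pics/both1.png

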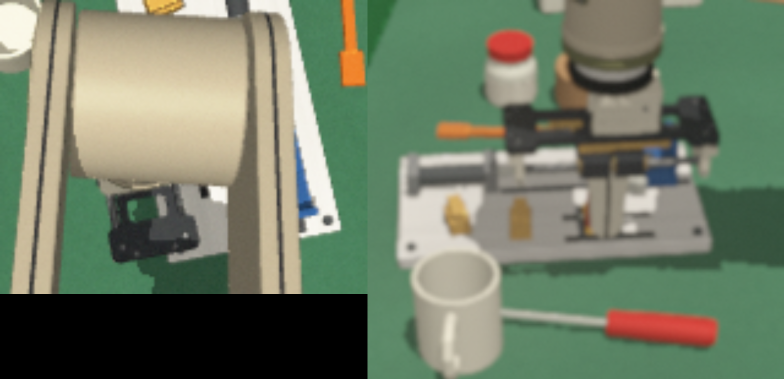

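The shut fingers hang in front of (outside) the red tab, lined up with it (side crop ~(600,210)). I push in gently, watching the force.

Call:
{"fn": "carry_out", "kwargs": {
  "targets": [
    {"hand": 0,"x": -0.005,"y": 0,"z": 0.001,"ax": 0,"ay": 0,"az": 0},
    {"hand": 0,"x": -0.01,"y": 0,"z": 0.002,"ax": 0,"ay": 0,"az": 0},
    {"hand": 0,"x": -0.014,"y": 0,"z": 0.002,"ax": 0,"ay": 0,"az": 0},
    {"hand": 0,"x": -0.018,"y": 0,"z": 0.002,"ax": 0,"ay": 0,"az": 0},
    {"hand": 0,"x": -0.021,"y": 0,"z": 0.002,"ax": 0,"ay": 0,"az": 0},
    {"hand": 0,"x": -0.024,"y": 0,"z": 0.002,"ax": 0,"ay": 0,"az": 0},
    {"hand": 0,"x": -0.027,"y": 0,"z": 0.002,"ax": 0,"ay": 0,"az": 0},
    {"hand": 0,"x": -0.03,"y": 0,"z": 0.002,"ax": 0,"ay": 0,"az": 0}
  ]
}}

```text
t: 3.7
tool_pos: [0.5874, -0.0214, 0.2318]
orientation: [-2.017, -2.406, -0.002]
force: [-1.0, 6.2, 2.9]
opening: 0.0007
gripper_force: 3.1
```

```bash
python3 -c "
from h import *; go(-.036,.094,.048,np.pi/2)"
```

```text
t 3.7 world [ 0.5899 -0.0334  0.234 ] shift [-0.0122  0.0004 -0.0023] turn [-0.0002 -0.0019  0.0009]
jig now [-0.0364  0.1062] tipz 0.0458 F jig [0.13 6.3 ] 2.91 q6 -0.3
```

Call:
{"fn": "carry_out", "kwargs": {
  "targets": [
    {"hand": 0,"x": -0.002,"y": 0,"z": 0,"ax": 0,"ay": 0,"az": 0},
    {"hand": 0,"x": -0.004,"y": 0,"z": 0,"ax": 0,"ay": 0,"az": 0},
    {"hand": 0,"x": -0.006,"y": 0,"z": 0,"ax": 0,"ay": 0,"az": 0},
    {"hand": 0,"x": -0.008,"y": 0,"z": 0,"ax": 0,"ay": 0,"az": 0}
  ]
}}

```text
t: 4.2
tool_pos: [0.5888, -0.0292, 0.2318]
orientation: [-2.017, -2.406, -0.002]
force: [-1.6, 6.8, 3.4]
opening: 0.0003
gripper_force: 3.1
```

```bash
python3 -c "
from h import *; go(-.036,.094,.048,np.pi/2)"
```

```text
t 4.2 world [ 0.5899 -0.0334  0.234 ] shift [-0.0043  0.0004 -0.0023] turn [-0.0003 -0.002   0.001 ]
jig now [-0.0364  0.0983] tipz 0.0458 F jig [-0.37  6.92] 3.37 q6 -0.31
```

Call:
{"fn": "carry_out", "kwargs": {
  "targets": [
    {"hand": 0,"x": -0.002,"y": 0,"z": 0,"ax": 0,"ay": 0,"az": 0},
    {"hand": 0,"x": -0.004,"y": 0,"z": 0,"ax": 0,"ay": 0,"az": 0}
  ]
}}

```text
t: 4.45
tool_pos: [0.5893, -0.0318, 0.2319]
orientation: [-2.015, -2.404, -0.005]
force: [-4.6, 20.2, 6.8]
opening: 0.0006
gripper_force: 10.0
```

Call:
{"fn": "carry_out", "kwargs": {
  "targets": [
    {"hand": 0,"x": -0.0015,"y": 0,"z": 0,"ax": 0,"ay": 0,"az": 0}
  ]
}}

```text
t: 4.58
tool_pos: [0.5894, -0.0322, 0.2319]
orientation: [-2.014, -2.403, -0.006]
force: [-5.6, 24.1, 8.9]
opening: 0.0003
gripper_force: 12.4
```

Call:
{"fn": "carry_out", "kwargs": {
  "targets": [
    {"hand": 0,"x": -0.0015,"y": 0,"z": 0,"ax": 0,"ay": 0,"az": 0}
  ]
}}

```text
t: 4.7
tool_pos: [0.5895, -0.0327, 0.2319]
orientation: [-2.012, -2.403, -0.008]
force: [-8.1, 29.9, 10.7]
opening: 0.0005
gripper_force: 15.3
```

Hard stop clearly reached. Backing off and rising.

Call:
{"fn": "carry_out", "kwargs": {
  "targets": [
    {"hand": 0,"x": 0.012,"y": 0,"z": 0,"ax": 0,"ay": 0,"az": 0},
    {"hand": 0,"x": 0.03,"y": 0,"z": 0,"ax": 0,"ay": 0,"az": 0},
    {"hand": 0,"x": 0.035,"y": 0,"z": -0.03,"ax": 0,"ay": 0,"az": 0},
    {"hand": 0,"x": 0.035,"y": 0,"z": -0.08,"ax": 0,"ay": 0,"az": 0},
    {"hand": 0,"x": 0.035,"y": 0,"z": -0.11,"ax": 0,"ay": 0,"az": 0.1},
    {"hand": 0,"x": 0.035,"y": 0,"z": -0.11,"ax": 0,"ay": 0,"az": 0.25}
  ]
}}

```text
t: 5.45
tool_pos: [0.5851, -0.0022, 0.3458]
orientation: [2.304, 2.128, 0.007]
force: [-0.2, -0.4, -0.4]
opening: 0.0008
gripper_force: 0.0
```

```bash
python3 -c "
from h import *; go(-.160,0,.14,0)"
```

```text
t 5.45 world [ 0.4841 -0.1475  0.326 ] shift [-0.1528 -0.0893  0.0193] turn [ 0.006  -0.0041  1.3173]
jig now [-0.0354  0.1256] tipz 0.1598 F jig [-0.31 -0.39] -0.42 q6 -0.01
```

Call:
{"fn": "carry_out", "kwargs": {
  "targets": [
    {"hand": 0,"x": -0.02,"y": -0.012,"z": 0,"ax": 0,"ay": 0,"az": 0.16},
    {"hand": 0,"x": -0.04,"y": -0.024,"z": 0,"ax": 0,"ay": 0,"az": 0.33},
    {"hand": 0,"x": -0.06,"y": -0.036,"z": 0,"ax": 0,"ay": 0,"az": 0.5},
    {"hand": 0,"x": -0.08,"y": -0.048,"z": 0,"ax": 0,"ay": 0,"az": 0.67},
    {"hand": 0,"x": -0.1,"y": -0.06,"z": 0,"ax": 0,"ay": 0,"az": 0.84},
    {"hand": 0,"x": -0.12,"y": -0.072,"z": 0,"ax": 0,"ay": 0,"az": 1.01},
    {"hand": 0,"x": -0.14,"y": -0.084,"z": 0,"ax": 0,"ay": 0,"az": 1.18},
    {"hand": 0,"x": -0.153,"y": -0.089,"z": 0,"ax": 0,"ay": 0,"az": 1.3}
  ]
}}

```text
t: 6.45
tool_pos: [0.4832, -0.1488, 0.3417]
orientation: [3.127, 0.299, -0.0]
force: [0.8, 0.6, -0.8]
opening: 0.0003
gripper_force: 0.0
```

Call:
{"fn": "carry_out", "kwargs": {
  "targets": [
    {"hand": 0,"x": 0,"y": 0,"z": 0,"ax": 0,"ay": 0,"az": 0},
    {"hand": 0,"x": 0,"y": 0,"z": 0,"ax": 0,"ay": 0,"az": 0}
  ]
}}

```text
t: 6.7
tool_pos: [0.484, -0.1479, 0.3418]
orientation: [-3.126, -0.311, -0.0]
force: [-0.0, 0.0, -0.4]
opening: 0.0006
gripper_force: 0.0
```

Run:
```python
from h import *
go(-.160,0,.045,0)
q=np.load('jig.npz')
for name in('top','side'):
    im,d,W=cloud(name); hsv=cv2.cvtColor(im,cv2.COLOR_BGR2HSV);H,S,V=[hsv[...,i].astype(int) for i in range(3)]
    j=(W[...,:2]-q['O'])@q['R'];z=W[...,2]
    k=(j[...,0]>-.16)&(j[...,0]<.18)&(j[...,1]>.05)&(j[...,1]<.13)&((H<8)|(H>172))&(S>150)&(z>.058)&(z<.08)
    if k.sum(): print(name,k.sum(),j[k].min(0),j[k].max(0))
    cv2.imwrite(f'pics/{name}2.png',cv2.resize(im[110:265,230:380] if name=='top' else im[90:245,175:345],None,fx=4,fy=4))
```

```text
t 6.7 world [ 0.4841 -0.1475  0.231 ] shift [ 0.0002 -0.0004  0.1108] turn [-0.     -0.0002  0.0242]
jig now [-0.1602 -0.0004] tipz 0.1558 F jig [-0.04  0.04] -0.43 q6 0.97
top 46 [-0.05045578  0.08024132] [-0.02112808  0.08742821]
side 40 [-0.0459799   0.08301314] [-0.0243501   0.09131813]
```

Run:
```python
from h import *
q=np.load('jig.npz')
for n,uv,z in(('heel',(328.2,227),.026),('pin tip',(260+227/3.8,110+367/3.8),.026)):
    P=rays('top',[uv],z); print(n,((P[:,:2]-q['O'])@q['R']).round(4))
```

```text
heel [[-0.0888  0.0332]]
pin tip [[-0.0379  0.0426]]
```

Call:
{"fn": "carry_out", "kwargs": {
  "targets": [
    {"hand": 0,"x": 0,"y": 0,"z": 0.03,"ax": 0,"ay": 0,"az": 0.02},
    {"hand": 0,"x": 0,"y": 0,"z": 0.07,"ax": 0,"ay": 0,"az": 0.02},
    {"hand": 0,"x": 0,"y": 0,"z": 0.1,"ax": 0,"ay": 0,"az": 0.02},
    {"hand": 0,"x": 0,"y": 0,"z": 0.11,"ax": 0,"ay": 0,"az": 0.02},
    {"hand": 0,"x": 0,"y": 0,"z": 0.11,"ax": 0,"ay": 0,"az": 0.02}
  ]
}}

```text
t: 7.42
tool_pos: [0.4839, -0.1481, 0.2316]
orientation: [-3.129, -0.277, 0.001]
force: [-0.9, 0.2, -0.2]
opening: 0.0007
gripper_force: 0.0
```

Call:
{"fn": "carry_out", "kwargs": {
  "targets": [
    {"hand": 0,"x": 0.005,"y": 0,"z": 0,"ax": 0,"ay": 0,"az": 0},
    {"hand": 0,"x": 0.01,"y": 0,"z": 0,"ax": 0,"ay": 0,"az": 0},
    {"hand": 0,"x": 0.015,"y": 0,"z": 0,"ax": 0,"ay": 0,"az": 0},
    {"hand": 0,"x": 0.02,"y": 0,"z": 0,"ax": 0,"ay": 0,"az": 0},
    {"hand": 0,"x": 0.025,"y": 0,"z": 0,"ax": 0,"ay": 0,"az": 0},
    {"hand": 0,"x": 0.03,"y": 0,"z": 0,"ax": 0,"ay": 0,"az": 0},
    {"hand": 0,"x": 0.035,"y": 0,"z": 0,"ax": 0,"ay": 0,"az": 0},
    {"hand": 0,"x": 0.04,"y": 0,"z": 0,"ax": 0,"ay": 0,"az": 0}
  ]
}}

```text
t: 8.43
tool_pos: [0.523, -0.1415, 0.2316]
orientation: [-3.129, -0.276, 0.003]
force: [-5.9, -1.1, 4.2]
opening: 0.0007
gripper_force: 2.9
```

```bash
python3 -c "
from h import *; go(-.08,0,.045,0)"
```

```text
t 8.425 world [ 0.5629 -0.1336  0.231 ] shift [ 0.0407 -0.0008  0.0006] turn [-0.0003  0.0018  0.0013]
jig now [-0.1207 -0.0008] tipz 0.0456 F jig [-6.05 -0.07] 4.16 q6 1.04
```

Call:
{"fn": "carry_out", "kwargs": {
  "targets": [
    {"hand": 0,"x": 0.004,"y": 0,"z": 0,"ax": 0,"ay": 0,"az": 0},
    {"hand": 0,"x": 0.008,"y": 0,"z": 0,"ax": 0,"ay": 0,"az": 0},
    {"hand": 0,"x": 0.012,"y": 0,"z": 0,"ax": 0,"ay": 0,"az": 0},
    {"hand": 0,"x": 0.016,"y": 0,"z": 0,"ax": 0,"ay": 0,"az": 0},
    {"hand": 0,"x": 0.02,"y": 0,"z": 0,"ax": 0,"ay": 0,"az": 0},
    {"hand": 0,"x": 0.024,"y": 0,"z": 0,"ax": 0,"ay": 0,"az": 0},
    {"hand": 0,"x": 0.028,"y": 0,"z": 0,"ax": 0,"ay": 0,"az": 0},
    {"hand": 0,"x": 0.032,"y": 0,"z": 0,"ax": 0,"ay": 0,"az": 0}
  ]
}}

```text
t: 9.43
tool_pos: [0.5537, -0.1362, 0.2316]
orientation: [-3.129, -0.275, 0.007]
force: [-12.4, -1.7, 9.2]
opening: 0.0002
gripper_force: 5.8
```

Call:
{"fn": "carry_out", "kwargs": {
  "targets": [
    {"hand": 0,"x": 0.004,"y": 0,"z": 0,"ax": 0,"ay": 0,"az": 0},
    {"hand": 0,"x": 0.008,"y": 0,"z": 0,"ax": 0,"ay": 0,"az": 0},
    {"hand": 0,"x": 0.012,"y": 0,"z": 0,"ax": 0,"ay": 0,"az": 0},
    {"hand": 0,"x": 0.016,"y": 0,"z": 0,"ax": 0,"ay": 0,"az": 0}
  ]
}}

```text
t: 9.93
tool_pos: [0.5699, -0.1333, 0.2316]
orientation: [-3.129, -0.275, 0.005]
force: [-9.7, -1.7, 6.8]
opening: 0.0008
gripper_force: 4.5
```

Call:
{"fn": "carry_out", "kwargs": {
  "targets": [
    {"hand": 0,"x": 0.003,"y": 0,"z": 0,"ax": 0,"ay": 0,"az": 0},
    {"hand": 0,"x": 0.006,"y": 0,"z": 0,"ax": 0,"ay": 0,"az": 0}
  ]
}}

```text
t: 10.18
tool_pos: [0.5757, -0.1322, 0.2316]
orientation: [-3.129, -0.275, 0.005]
force: [-10.1, -1.2, 7.3]
opening: 0.0005
gripper_force: 4.7
```

Call:
{"fn": "carry_out", "kwargs": {
  "targets": [
    {"hand": 0,"x": 0.003,"y": 0,"z": 0,"ax": 0,"ay": 0,"az": 0},
    {"hand": 0,"x": 0.006,"y": 0,"z": 0,"ax": 0,"ay": 0,"az": 0}
  ]
}}

```text
t: 10.42
tool_pos: [0.5816, -0.1312, 0.2316]
orientation: [-3.129, -0.275, 0.005]
force: [-8.8, -1.3, 8.0]
opening: 0.0006
gripper_force: 4.9
```

Run:
```python
from h import *
go(-.05,0,.045,0)
b,_=read_camera('side'); cv2.imwrite('pics/s3.png',cv2.resize(b[90:245,175:345],None,fx=3.8,fy=3.8))
```

```text
t 10.425 world [ 0.5924 -0.1284  0.231 ] shift [ 0.0112 -0.0009  0.0006] turn [-0.0003  0.0032  0.0012]
jig now [-0.0612 -0.0009] tipz 0.0456 F jig [-8.91  0.24] 7.98 q6 1.09
```

View pics/s3.png

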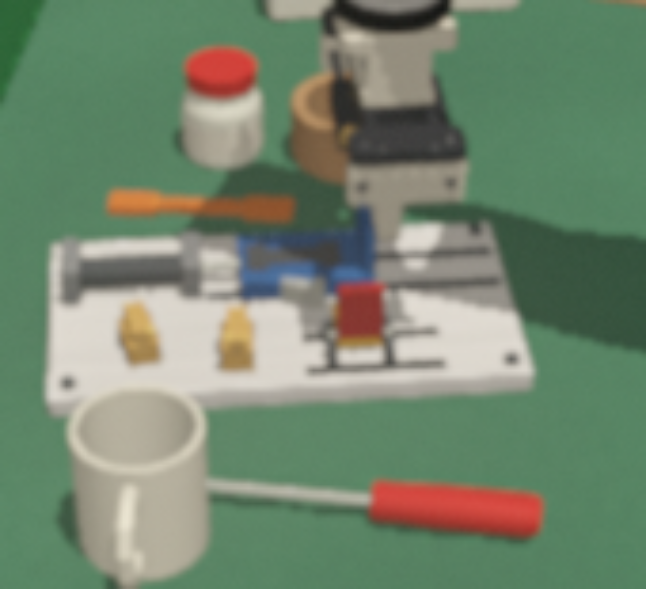

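The tooth (~(302,298)) stands beyond the tab/pin; the force dropped after the peak. A few mm more for margin, then slow retreat.

Call:
{"fn": "carry_out", "kwargs": {
  "targets": [
    {"hand": 0,"x": 0.002,"y": 0,"z": 0,"ax": 0,"ay": 0,"az": 0},
    {"hand": 0,"x": 0.004,"y": 0,"z": 0,"ax": 0,"ay": 0,"az": 0}
  ]
}}

```text
t: 10.72
tool_pos: [0.5855, -0.1305, 0.2316]
orientation: [-3.129, -0.275, 0.005]
force: [-9.6, -0.6, 6.5]
opening: 0.0006
gripper_force: 5.0
```

Call:
{"fn": "carry_out", "kwargs": {
  "targets": [
    {"hand": 0,"x": -0.003,"y": 0,"z": 0,"ax": 0,"ay": 0,"az": 0},
    {"hand": 0,"x": -0.006,"y": 0,"z": 0,"ax": 0,"ay": 0,"az": 0},
    {"hand": 0,"x": -0.01,"y": 0,"z": 0,"ax": 0,"ay": 0,"az": 0},
    {"hand": 0,"x": -0.014,"y": 0,"z": 0,"ax": 0,"ay": 0,"az": 0},
    {"hand": 0,"x": -0.018,"y": 0,"z": 0,"ax": 0,"ay": 0,"az": 0},
    {"hand": 0,"x": -0.022,"y": 0,"z": 0,"ax": 0,"ay": 0,"az": 0},
    {"hand": 0,"x": -0.026,"y": 0,"z": 0,"ax": 0,"ay": 0,"az": 0},
    {"hand": 0,"x": -0.03,"y": 0,"z": 0,"ax": 0,"ay": 0,"az": 0}
  ]
}}

```text
t: 11.72
tool_pos: [0.5566, -0.1354, 0.2317]
orientation: [-3.129, -0.276, -0.0]
force: [0.2, -0.7, -0.7]
opening: 0.0004
gripper_force: 0.0
```

```bash
python3 -c "
from h import *; go(-.15,0,.15,0)"
```

```text
t 11.725 world [ 0.494  -0.1457  0.336 ] shift [-0.0634 -0.0008 -0.1043] turn [ 0.     -0.0002  0.0015]
jig now [-0.0865 -0.0007] tipz 0.0457 F jig [ 0.04 -0.67] -0.7 q6 1.07
```

Force has gone to zero: latched. I retract and check.

Call:
{"fn": "carry_out", "kwargs": {
  "targets": [
    {"hand": 0,"x": -0.03,"y": 0,"z": 0,"ax": 0,"ay": 0,"az": 0},
    {"hand": 0,"x": -0.06,"y": 0,"z": -0.03,"ax": 0,"ay": 0,"az": 0},
    {"hand": 0,"x": -0.08,"y": 0,"z": -0.08,"ax": 0,"ay": 0,"az": 0},
    {"hand": 0,"x": -0.1,"y": 0,"z": -0.12,"ax": 0,"ay": 0,"az": 0},
    {"hand": 0,"x": -0.12,"y": 0,"z": -0.15,"ax": 0,"ay": 0,"az": 0},
    {"hand": 0,"x": -0.12,"y": 0,"z": -0.15,"ax": 0,"ay": 0,"az": 0},
    {"hand": 0,"x": -0.12,"y": 0,"z": -0.15,"ax": 0,"ay": 0,"az": 0}
  ]
}}

```text
t: 12.6
tool_pos: [0.4385, -0.1563, 0.3809]
orientation: [-3.129, -0.275, 0.0]
force: [-0.4, -0.5, 0.1]
opening: 0.0006
gripper_force: 0.0
```

Run:
```python
from h import *
go(-.05,0,.045,0)
q=np.load('jig.npz')
for name in('top','side'):
    im,d,W=cloud(name); hsv=cv2.cvtColor(im,cv2.COLOR_BGR2HSV);H,S,V=[hsv[...,i].astype(int) for i in range(3)]
    j=(W[...,:2]-q['O'])@q['R'];z=W[...,2]
    inn=(j[...,0]>-.16)&(j[...,0]<.18)&(z>.058)&(z<.08)
    for n,k in(('tab',inn&(j[...,1]>.05)&(j[...,1]<.13)&((H<8)|(H>172))&(S>150)),('plate',inn&(abs(j[...,1])<.04)&(H>100)&(H<125)&(S>120))):
        if k.sum(): print(name,n,k.sum(),j[k].min(0).round(4),j[k].max(0).round(4))
    cv2.imwrite(f'pics/{name}4.png',im)
a=cv2.imread('pics/top4.png')[110:265,200:380];b=cv2.imread('pics/side4.png')[90:245,175:345]
cv2.imwrite('pics/b4.png',cv2.resize(np.hstack([a,b]),None,fx=2.28,fy=2.28,interpolation=cv2.INTER_CUBIC))
```

```text
t 12.6 world [ 0.5924 -0.1284  0.231 ] shift [ 0.1565 -0.0005  0.1498] turn [-0.0004  0.0002  0.0012]
jig now [-0.2064 -0.0008] tipz 0.1949 F jig [-0.48 -0.42] 0.08 q6 0.94
top tab 46 [-0.0507  0.0801] [-0.0209  0.0874]
top plate 76 [-0.0662 -0.0229] [-0.0582  0.0247]
side tab 43 [-0.0461  0.0839] [-0.0239  0.0913]
side plate 24 [-0.0643 -0.0154] [-0.0577  0.025 ]
```

View pics/b4.png

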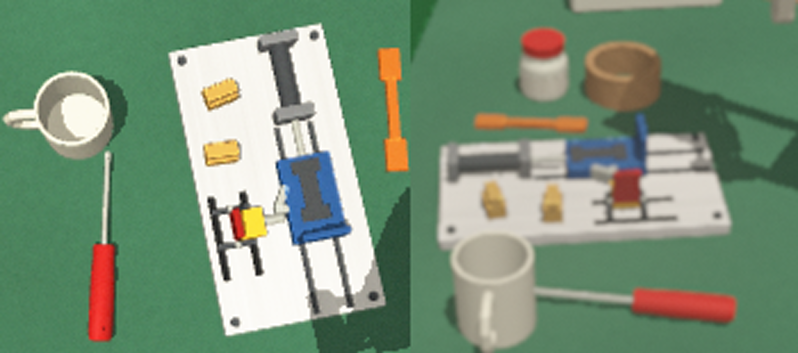

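The sledge is latched at travel ≈ 57 mm: its heel rests on the pin (left crop ~(280,213)). The tab is in and the bystanders have not moved.

```bash
python3 -c "
from plant import robot; print(robot.close_job())"
```

```text
the job is handed in; nothing more can be done
None
```

The stop's red tab is pushed fully in and the sledge is latched against the pin at about 57 mm of travel; no loose things appeared to have moved, the arm was clear, and the job is handed in after about 12.6 s.

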